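Hold the turning bolt head behind the bracket while its nut is run tight

ROBOT

A 6-joint arm with a two-finger parallel gripper is mounted at the origin on the work surface. World frame = base frame: x ahead of the robot, y to its left, z up, the work surface at z = 0. Lengths are in m, angles in degrees, forces in N, time in s.
With the tool pointing down it reaches from about 0.4 to 0.825 m from the base axis. Payload 7 kg.
Tool frame: the origin (TCP) lies midway between the tips of the shut fingers; the grasp point (between the pads) lies 19 mm behind it (ctrl.grasp_offset is the distance from the TCP to the grasp point, in m); z points along the fingers, x is the direction in which the jaws open and shut, and the axes are right-handed (so a half turn about z gives the same grasp; the last joint's range is limited). The gripper opens to 88 mm and grips with 3 to 60 N. Pads are 19 mm wide; open, the fingers measure 130 mm over their backs; the gripper's body (78 mm by 193 mm) begins 47 mm behind the grasp point.
Start: joints at [16.507, 20.546, 0.682, 0, -70.136, -16.507], TCP at [0.675, -0, 0.227] pointing down, gripper open.
Joint ranges: [-176.03, 176.03], [-82.01, 121.73], [-58.28, 71.71], [-173.87, 95.51], [-174.79, -0.11], [-173.66, 173.66]. Speed limits (degrees/s): [136.94, 136.94, 172.46, 180, 180, 180].

INTERFACE

Orientations are given as [roll, pitch, yaw] about the fixed x, y, z axes, in that order (R = Rz(yaw) Ry(pitch) Rx(roll)).
In Python, from plant import sensors, snapshot, order, ctrl gives the robot as it stands.
- The arm moves only by the tool send_rows, never from a script. Its argument "commands" is a list of rows, each a list of 3 entries, a list of its own where there are three numbers: the closure, from 0 (fully open) to 1 (shut), then the shift along the world's x, y, z in units of 0.25 m (1.0 is 0.25 m), then the turn, a rotation vector about the world's x, y, z in units of 360 degrees (1.0 is 360 degrees). In form: [[hand, [x, y, z], [ax, ay, az]], ...]. A call has 1 to 12 rows; each row shifts and turns the pose as measured when the row begins; what a row does not reach is not made up. A row lasts 1/10 s, in which the tool goes at most 50 mm and 8.59 degrees, less where a joint would pass 70% of its speed; a pose out of reach is approached as far as the arm can. A call with a number of a shift or a turn outside -1 to 1 is refused whole. A call with a gripper value outside its range is refused whole. The fingers move at their own pace and stop on an object; the grip force is fixed at half the most. Time passes only in rows, so rows that do not move let the fingers close. It gives the time, the measured TCP pose, the force and the opening at its end, in the units of the state.
- sensors.get_obs(): the state, without advancing time (a new reading comes with each control period).
- snapshot(name): name is "scene" or "side" or "wrist"; returns a dict with "color" (400x640x3 uint8, blue, green, red), "z_map" (400x640 float32, m along the optical axis (not along the pixel's ray), 0 where there is no reading), "mtx" (3x3 intrinsics, pixels), "k1" (the pictures are not rectified: a ray, as slopes to the right and down, at radius r is drawn at 1 + k1 r^2 times it, then the intrinsics apply), "xyz" and "attitude" of the camera in the world. Camera axes: x right, y down, z forward; pixel columns grow to the right and rows downward; lengths in m; the calibration is good to about 2 mm. A picture is of the moment at which its call begins.
- order.close_job(): hands the job in, once; it reports no verdict.
The state is a dict: "clock": time; "joint_pos": joint angles; "qvel": joint speeds; "tau": joint torques, N m; "tool_pos": TCP position; "orientation": TCP orientation; "force": force on the tool from outside, world axes, zero at the start; "moment": the same for the moment, N m; "opening": finger opening in m.
Only numpy, scipy, OpenCV 4.12 (cv2) and the standard library are available. Lean on these libraries where they do the work, as an engineer would, in place of code of your own. Each camera call takes 0.05 s, during which the arm holds its last target.

TASK

A nutrunner on the far side of the bracket is running up the last nut of the row, but the bolt just turns round with its nut. Reach down into the gap behind the bracket, take that bolt's hex head between the fingers and hold it still until the nut is tight and the runner's socket stops turning. Finish still gripping the head, for the runner keeps pushing; leave the spanner, the plywood disc and the tub on the bench where they are.

Things in the scene. Friction and masses are not known exactly. Their poses are not given: they have to be found in the camera images.
- frame: workpiece clamped to the bench. Origin on the bench, under the middle bolt, in the plane of the bracket's gap-side face; +x points from the gap through the bracket to the runner, +y along the row of three level bolts (at y -70, 0, +70 mm, 75 mm above the bench), z up. Plywood base 270 mm long in y, x -105 to 45 mm, 18 mm thick; end clamps to y +-175 mm
- bracket (a point): top middle of the gap-side face of the aluminium angle bracket, 108 mm above the bench, axes as the frame's. Its upright is 8 mm thick and 220 mm long in y; a plywood panel of the same height, 18 mm thick, 250 mm long, lies against its far side
- gap (a point): middle of the gap's open top, 24 mm behind the bracket's face and 108 mm above the bench, axes as the frame's. The gap is 48 mm wide in x, between the bracket and a parallel plywood rib behind it (18 mm thick, 250 mm long, top also 108 mm); open at the top and both ends; its floor is 26 mm above the bench
- runner: inline battery nutrunner in a saddle on the bench beyond the bracket, 90 mm wide, top 114 mm above the bench. Origin on the bench under the axis of the bolt that it drives (which of the three varies), in the plane of the bracket's gap-side face; axes parallel to the frame's. It reaches from x 37 mm (mouth of its socket) to 358 mm
- bolt: the loose M16 bolt in the runner's nut, oiled steel (friction about 0.25). Origin on its axis in the plane of the bracket's gap-side face; +x along the axis to the runner; two flats face its own +z and -z. It only turns, about x: free at about 1.3 rad/s, anticlockwise seen from the gap; held, it is dragged with 0.08 N m, and with 0.2 N m once the nut is tight. 25 to 40 N of grip holds it
- head (a point): centre of that bolt's hex head, on its axis, 75 mm above the bench, 9 mm into the gap from the bracket's face; axes as the bolt's. Head 24 mm across flats, 27.7 mm across corners, 10 mm thick (4 to 14 mm from the bracket's face), on a 4 mm spring washer no wider than the flats. Gripped on corners it slides round until it sits flat
- done_a: one of the two other bolts of the row, already tight and fixed, with the same head; origin on the bench under its axis, in the plane of the bracket's gap-side face
- done_b: the other tight bolt, the same
- drive (a joint): turn of the runner's spindle, socket and nut, rad; grows as it runs, any start value; stops growing when the nut is tight and the bolt is held
- thread (a joint): turn of the nut on the bolt, rad: starts between 0 and 2, grows only while the bolt is held from turning (about 0.8 rad/s), and stops at 6.28, the nut tight
- spanner: steel spanner, 210 mm, lying on the bench; bystander
- ply_disc: plywood disc, 100 mm across, 18 mm thick, lying on the bench; bystander
- tub: small round plastic tub, 72 mm across, 40 mm high, with nuts in it; bystander

How it is judged:
By the outcome, as a careful person would: the job done as asked, in the order asked, and still so for the second after the job is handed in, while the arm keeps its last pose, push and grip.
It also fails if it takes over 48 s, if anything falls off the work surface, if the arm or the gripper's body presses on something with over 40 N, if the wrist force passes 120 N, or if a joint passes its speed limit or range.

## Working session

There is one attempt and no reset: what is moved stays moved. The work goes in short steps, Python scripts to look and compute and a tool call to move; the robot and the scene stay as the last step left them, time stands still between calls to the robot, and variables do not carry over. Pictures are saved under pics/ and viewed, and the job is handed in when it is done.

Besides the shell and the picture viewer there is one more tool, called as name([rows], argument=value, ...), one row to a line, values as JSON. send_rows: Moves the arm, as the interface text tells. Its arguments: {"type":"object","properties":{"commands":{"type":"array","items":{"type":"array"}}},"required":["commands"]}

```bash
ls; mkdir -p pics; cat > h.py <<'E'
import numpy as np, cv2
from scipy.spatial.transform import Rotation as R
from plant import sensors, snapshot, order, ctrl
def rot(s): return R.from_euler('xyz',s['attitude'],degrees=True).as_matrix()
def ray(s,u,v):
    K=np.array(s['mtx']); p=np.array([(u-K[0,2])/K[0,0],(v-K[1,2])/K[1,1]])
    q=p.copy()
    for _ in range(30): q=p/(1+s['k1']*(q@q))
    return rot(s)@np.array([q[0],q[1],1.0])
def pt(s,u,v,z=None):
    d=ray(s,u,v); o=np.array(s['xyz'])
    if z is None:
        zz=s['z_map'][int(round(v)),int(round(u))]; return o+d*zz
    return o+d*(z-o[2])/d[2]
def proj(s,P):
    K=np.array(s['mtx']); c=rot(s).T@(np.array(P)-s['xyz']); q=c[:2]/c[2]; q=q*(1+s['k1']*(q@q))
    return K[0,0]*q[0]+K[0,2],K[1,1]*q[1]+K[1,2]
E
python3 - <<'E'
from h import *
print(sensors.get_obs())
import pickle
for n in ("scene","side","wrist"):
    s=snapshot(n); cv2.imwrite(f"pics/{n}0.png",s['color']); pickle.dump(s,open(f"{n}0.pkl","wb"))
    print(n,s['xyz'],s['attitude'],s['k1'],s['mtx'])
print(sensors.get_obs()['clock'])
E
```

```text
pics
{'clock': 0.0, 'joint_pos': array([ 1.65067031e+01,  2.05914010e+01,  6.33921555e-01, -2.23838372e-02,
       -7.01367130e+01, -1.65069798e+01]), 'qvel': array([ 0.00822176,  0.0414393 ,  0.0519765 , -0.02094126,  0.03584413,
        0.00291861]), 'tau': array([-8.00930356e-04, -5.82726967e+01,  2.93058443e+01,  6.99745238e+00,
        6.93249181e-03, -2.06530804e-04]), 'tool_pos': array([ 6.74499021e-01, -1.80964844e-05,  2.25617088e-01]), 'orientation': array([-1.79993409e+02, -9.62896771e-02,  1.79992095e+02]), 'force': array([-0.06802668,  0.30566103, -0.04179815]), 'moment': array([-0.02086945, -0.02499903,  0.04337123]), 'opening': 0.08791262971396761}
scene [1.004902   0.46108272 0.61912706] [-131.39295296   -0.7390598   133.78915765] -0.0031370718550483606 [[383.68820815   0.         320.29494812]
 [  0.         383.68820815 201.02422003]
 [  0.           0.           1.        ]]
side [0.33730582 0.56594778 0.70186784] [-1.35556526e+02  1.49730215e-01 -1.55793148e+02] -0.012336724988220952 [[420.19224537   0.         317.30685746]
 [  0.         420.19224537 199.7167748 ]
 [  0.           0.           1.        ]]
wrist [ 0.67530731 -0.08351541  0.38284637] [ 1.62045001e+02 -3.52318476e-02  1.79993066e+02] 0.010512021646347538 [[301.7137389    0.         319.34747321]
 [  0.         301.7137389  197.48689834]
 [  0.           0.           1.        ]]
0.15
```

View pics/scene0.png

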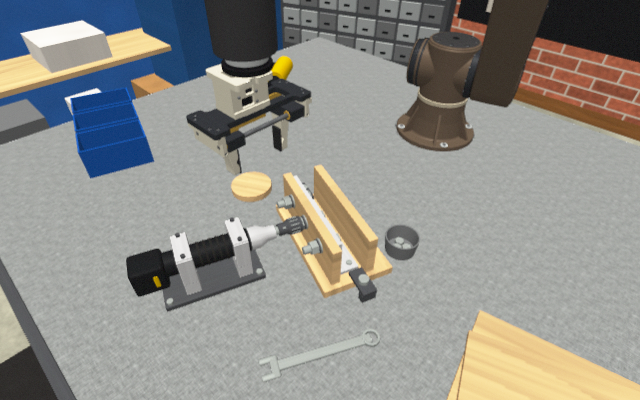

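View pics/side0.png

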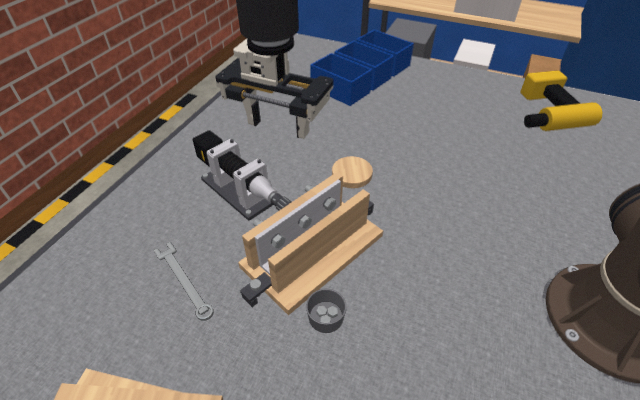

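View pics/wrist0.png

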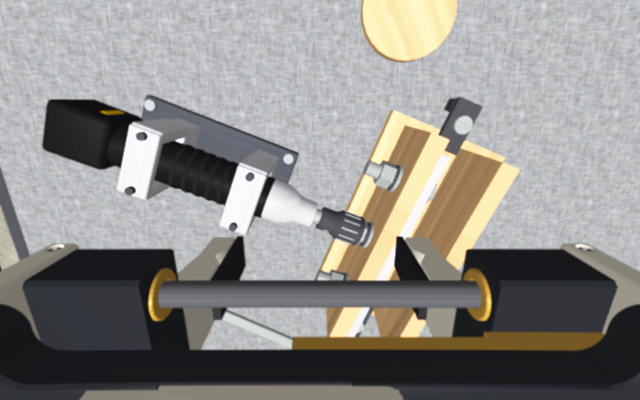

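The pictures show the runner's socket at the middle nut (scene ~(292,225)). Three heads face the gap at side (278,242), (305,222) and (330,203). Next I'll take enlarged crops and depth measurements.

```bash
python3 - <<'E'
import pickle
from h import *
s=pickle.load(open('side0.pkl','rb')); c=s['color'][165:315,225:395]; cv2.imwrite('pics/side0c.png',cv2.resize(c,None,fx=4.7,fy=4,interpolation=cv2.INTER_CUBIC)[:600,:800])
c=pickle.load(open('scene0.pkl','rb'))['color'][155:305,225:400]; cv2.imwrite('pics/scene0c.png',cv2.resize(c,None,fx=4,fy=4,interpolation=cv2.INTER_CUBIC))
# cloud: top surfaces at z~.108
for n in('scene','side','wrist'):
    s=pickle.load(open(n+'0.pkl','rb')); K=np.array(s['mtx'])
    P=cv2.undistortPoints(np.stack(np.meshgrid(np.arange(640.),np.arange(400.)),-1).reshape(-1,1,2),K,np.array([s['k1'],0,0,0.])).reshape(-1,2)
    z=s['z_map'].reshape(-1); W=(np.c_[P,np.ones(len(P))]*z[:,None])@rot(s).T+s['xyz']
    m=(z>0)&(abs(W[:,2]-.108)<.004)&(W[:,0]>.4)&(W[:,0]<.9)&(abs(W[:,1])<.3)
    Q=W[m]; print(n,m.sum(),Q.min(0),Q.max(0),np.median(Q[:,2]))
    np.save(n+'_top.npy',Q)
    im=np.zeros((400,640),np.uint8); im.reshape(-1)[m]=255; cv2.imwrite(f'pics/{n}_top.png',im)
E
```

```text
scene 2802 [ 0.49133208 -0.06147769  0.10400282] [0.86692154 0.20938539 0.11193873] 0.10688930357827697
side 3065 [ 0.48935875 -0.05940188  0.10402947] [0.86603207 0.20941959 0.11195163] 0.10883479649321148
wrist 11201 [ 0.48876476 -0.06421914  0.10400154] [0.86640203 0.17237965 0.11197717] 0.10713915308059313
```

View pics/side0c.png

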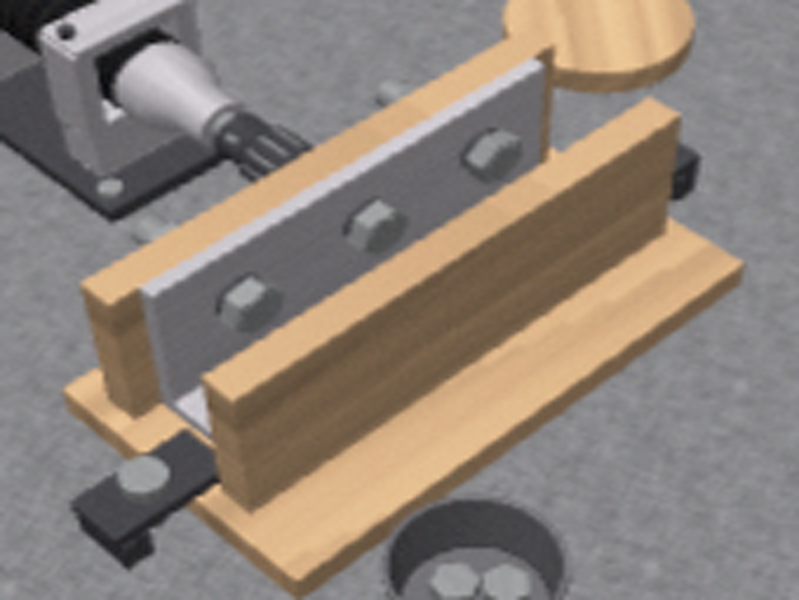

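View pics/scene0c.png

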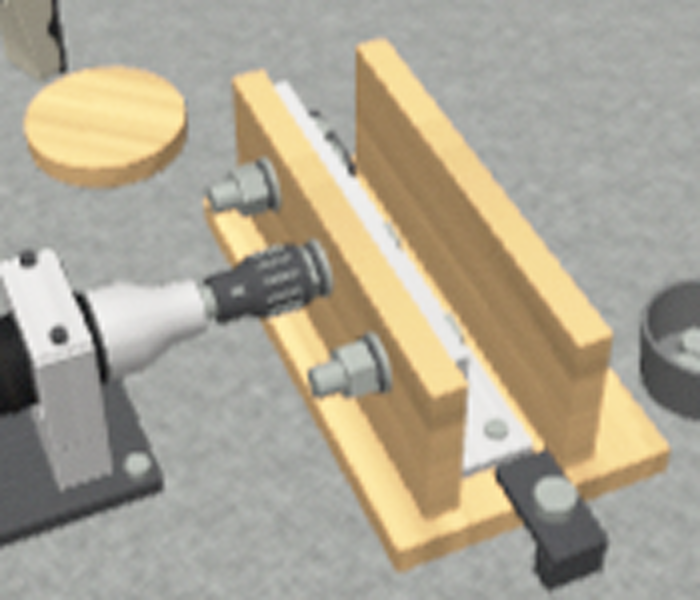

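View pics/side_top.png

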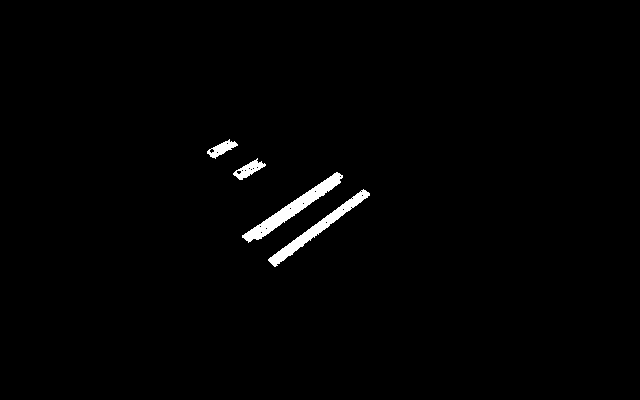

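The middle bolt is the loose one: the socket sits between the two other visible nuts. Now I'll fit the workpiece pose from its top faces in each view.

```bash
cat > fit.py <<'E'
from h import *
from scipy.optimize import minimize
def inside(p,a,b,c,d):
    dx=np.maximum(np.maximum(a-p[:,0],p[:,0]-b),0);dy=np.maximum(np.maximum(c-p[:,1],p[:,1]-d),0);return np.hypot(dx,dy)
def fit(Q,x0):
    # pose from rasterised overlap: outside points cost + uncovered cells
    gx=np.arange(-.066,.026,.002)+.001; gy=np.arange(-.125,.125,.002)+.001
    G=np.stack(np.meshgrid(gx,gy),-1).reshape(-1,2)
    keep=(G[:,0]<-.048)|(G[:,0]>.008)|((G[:,0]>0)&(abs(G[:,1])<.11)); G=G[keep]
    from scipy.spatial import cKDTree
    T=cKDTree(Q[:,:2]);MT=cKDTree(G)
    def cost(v):
        c,s=np.cos(v[2]),np.sin(v[2]);M=np.array([[c,-s],[s,c]])
        g=G@M.T+v[:2]; d=T.query(g)[0]
        l=(Q[:,:2]-v[:2])@M; e=MT.query(l)[0]
        return np.minimum(np.maximum(d-.0015,0),.006).mean()+np.minimum(np.maximum(e-.0015,0),.006).mean()
    r=minimize(cost,x0,method='Nelder-Mead',options=dict(initial_simplex=np.array([x0,x0+[.01,0,0],x0+[0,.01,0],x0+[0,0,.05]]),xatol=1e-5,fatol=1e-8,maxiter=2000))
    return r
E
python3 - <<'E'
from fit import *
import pickle
# initial guess from picture: bracket top ends (side view px), z=.108
s=pickle.load(open('side0.pkl','rb'))
a=pt(s,225+147/4.7,165+290/4,.108); b=pt(s,225+543/4.7,165+62/4,.108)
print(a,b,np.linalg.norm(a-b)); m=(a+b)/2; 
# +y dir: x toward runner
d=(a-b)[:2]; 
run=pt(s,232,152,.1)[:2]
ok=[]
for sg in(1,-1):
    y=sg*d/np.linalg.norm(d); x=np.array([y[1],-y[0]])
    if x@(run-m[:2])>0: break
th=np.arctan2(x[1],x[0]); print('guess',m,np.degrees(th))
for n in('scene','side','wrist'):
    Q=np.load(n+'_top.npy'); 
    l=(Q[:,:2]-m[:2])@np.array([[np.cos(th),-np.sin(th)],[np.sin(th),np.cos(th)]])
    Q=Q[(l[:,0]<.05)&(l[:,0]>-.09)&(abs(l[:,1])<.16)]
    r=fit(Q,np.array([m[0],m[1],th])); print(n,len(Q),r.x[:2],np.degrees(r.x[2]),r.fun)
E
```

```text
[0.63949685 0.16853718 0.108     ] [ 0.5564653 -0.0351416  0.108    ] 0.21995291492583668
guess [0.59798107 0.06669779 0.108     ] -22.17872323442026
scene 1960 [0.59751217 0.07109995] -21.567416914344516 5.2449029784059725e-05
side 2508 [0.59606857 0.06977071] -21.61886083541798 3.425263461370751e-05
wrist 7218 [0.59573938 0.06553521] -21.859602922692762 0.0013913259242623107
```

```bash
python3 - <<'E'
import pickle
from h import *
th=np.radians(-21.7);X=np.array([np.cos(th),np.sin(th),0]);Y=np.array([-X[1],X[0],0])
for n in('scene','side'):
    s=pickle.load(open(n+'0.pkl','rb'))
    for y in(-.07,0,.07): print(n,np.round(proj(s,np.array([.5967,.0695,.075])-X*.014+Y*y),1))
E
```

```text
scene [309.5 195.5]
scene [323.  215.8]
scene [338.2 238.7]
side [331.2 205.6]
side [306.4 223.4]
side [279.4 242.8]
```

send_rows([
  [0.34,[-0.09,0.075,0],[0,0,-0.0236]],
  [0.34,[-0.09,0.075,0],[0,0,-0.0236]],
  [0.34,[-0.09,0.075,0],[0,0,-0.0236]],
  [0.34,[-0.09,0.075,0],[0,0,-0.0236]],
  [0.34,[0,0,0],[0,0,-0.0236]],
  [0.34,[0,0,0],[0,0,-0.0236]],
  [0.34,[0,0,0],[0,0,-0.0236]],
  [0.34,[0,0,0],[0,0,-0.0236]],
  [0.34,[0,0,0],[0,0,-0.0236]],
  [0.34,[0,0,0],[0,0,-0.0236]],
  [0.34,[0,0,0],[0,0,-0.0236]],
  [0.34,[0,0,0],[0,0,-0.0236]],
])

```text
clock: 1.35
tool_pos: [0.5782, 0.0771, 0.2216]
orientation: [-179.7, -0.3, 76.6]
force: [-0.0, -0.3, -0.1]
opening: 0.0576
```

send_rows([
  [0.34,[0.027,-0.012,0],[0,0,-0.0231]],
  [0.34,[0,0,0],[0,0,0]],
])

```text
clock: 1.55
tool_pos: [0.5846, 0.0741, 0.2212]
orientation: [-179.6, -0.3, 67.9]
force: [0.4, 0.1, 0.1]
opening: 0.0582
```

```bash
python3 - <<'E'
from h import *
import pickle
o=sensors.get_obs();print(o['tool_pos'],o['orientation'],o['joint_pos'])
s=snapshot('wrist');pickle.dump(s,open('wrist1.pkl','wb'));cv2.imwrite('pics/wrist1.png',s['color']);print(s['xyz'],s['attitude'])
E
```

```text
[0.58455641 0.07405765 0.22118352] [-179.64774379   -0.28867676   67.87321249] [  25.90768858   12.84165244  -10.62566467   -0.49589402  -66.55437342
 -137.83619592]
[0.50777497 0.10523738 0.37881248] [162.33715026  -0.30402869  67.87788683]
```

View pics/wrist1.png

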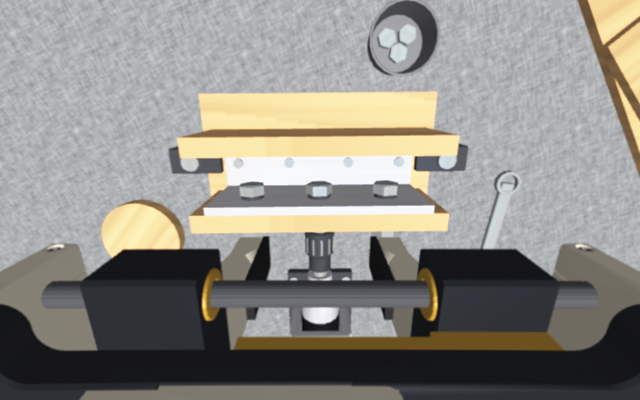

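The wrist picture shows the three heads at (252,190), (319,190) and (386,190). The socket is in line with the middle one, and the fingers straddle it. I'll refine the pose from this view.

```bash
python3 - <<'E'
from fit import *
import pickle
s=pickle.load(open('wrist1.pkl','rb')); K=np.array(s['mtx'])
P=cv2.undistortPoints(np.stack(np.meshgrid(np.arange(640.),np.arange(400.)),-1).reshape(-1,1,2),K,np.array([s['k1'],0,0,0.])).reshape(-1,2)
z=s['z_map'].reshape(-1); W=(np.c_[P,np.ones(len(P))]*z[:,None])@rot(s).T+s['xyz']
th=np.radians(-21.7);m=np.array([.5967,.0695]);l=(W[:,:2]-m)@np.array([[np.cos(th),-np.sin(th)],[np.sin(th),np.cos(th)]])
k=(z>0)&(abs(W[:,2]-.108)<.0045)&(l[:,0]<.04)&(l[:,0]>-.09)&(abs(l[:,1])<.15)
print(k.sum(),np.median(W[k,2]));r=fit(W[k],np.array([*m,th]));print(r.x,np.degrees(r.x[2]),r.fun)
# heads: depth points in gap, z .06-.092, x -.016..-.002
h=(z>0)&(l[:,0]<-.006)&(l[:,0]>-.022)&(W[:,2]>.055)&(W[:,2]<.095)
for y in(-.07,0,.07):
    q=h&(abs(l[:,1]-y)<.025); print(y,q.sum(),l[q].min(0),l[q].max(0),W[q,2].max())
th=r.x[2];X=np.array([np.cos(th),np.sin(th),0]);Y=np.array([-X[1],X[0],0])
for y in(-.07,0,.07): print(proj(s,np.array([*r.x[:2],.075])-X*.014+Y*y),proj(s,np.array([*r.x[:2],.087])-X*.009+Y*y))
for n in('side','scene'):
    t=pickle.load(open(n+'0.pkl','rb'))
    print(n,proj(t,np.array([*r.x[:2],.075])-X*.014))
c=s['color'][120:240,170:470];cv2.imwrite('pics/w1c.png',cv2.resize(c,None,fx=2.66,fy=2.66,interpolation=cv2.INTER_CUBIC))
E
```

```text
12255 0.10701265468050808
[ 0.5964355   0.07015517 -0.37683791] -21.591221909645544 2.2869381609127748e-07
-0.07 307 [-0.01512406 -0.08167883] [-0.00601944 -0.05658859] 0.08842955202544805
0 323 [-0.01525903 -0.01271717] [-0.00603604  0.01352986] 0.08757311691535757
0.07 317 [-0.0153834   0.05700257] [-0.00603137  0.08291772] 0.0880816363040186
(np.float64(251.23548530981554), np.float64(184.08574301237925)) (np.float64(249.1223374671743), np.float64(191.99232438008838))
(np.float64(318.5278211285407), np.float64(183.39782067887913)) (np.float64(318.6102058214632), np.float64(191.27366087017384))
(np.float64(385.7505523773942), np.float64(182.69590406860985)) (np.float64(388.0239468577765), np.float64(190.5488447469678))
side (np.float64(306.36545020159366), np.float64(223.68760587107488))
scene (np.float64(323.2938026740394), np.float64(215.91050659026732))
```

View pics/w1c.png

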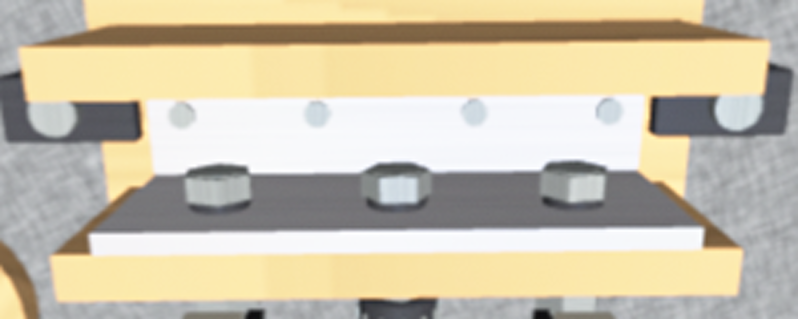

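```bash
cat > goal.py <<'E'
from h import *
o=sensors.get_obs()
g=R.from_euler('xyz',[180,0,68.4],degrees=True); c=R.from_euler('xyz',o['orientation'],degrees=True)
print('rotvec units',((g*c.inv()).as_rotvec(degrees=True)/360).round(5))
G=np.array([.5834,.0754,.057]); d=G-o['tool_pos']; print('d mm',d*1000,'units',(d/.25).round(4))
print('frame err (x,y)', 1000*(d@[.9298,-.3681,0]),1000*(d@[.3681,.9298,0]),o['force'],o['moment'],o['opening'],o['clock'])
E
python3 goal.py
```

```text
rotvec units [-0.00112 -0.00064  0.00071]
d mm [  -0.80232757    1.23873238 -164.18236729] units [-0.0032  0.005  -0.6567]
frame err (x,y) -1.2019815658869077 0.8564365904140461 [-0.46792206  0.20028496 -0.72128391] [-0.10353892 -0.14057882  0.0093054 ] 0.05777539670681974 1.6
```

send_rows([
  [0.34,[-0.003,0.005,-0.1],[-0.0011,-0.0006,0.0007]],
  [0.34,[0,0,-0.1],[0,0,0]],
  [0.34,[0,0,-0.1],[0,0,0]],
  [0.34,[0,0,-0.08],[0,0,0]],
  [0.34,[0,0,0],[0,0,0]],
])

```text
clock: 2.1
tool_pos: [0.5824, 0.0757, 0.1241]
orientation: [179.9, -0.1, 69.7]
force: [-0.4, -0.3, 1.2]
opening: 0.058
```

```bash
python3 goal.py; python3 - <<'E'
from h import *
s=snapshot('wrist');cv2.imwrite('pics/wrist2.png',s['color'])
E
```

```text
rotvec units [-0.00013  0.00025 -0.00372]
d mm [  1.04820363  -0.28721285 -67.07265263] units [ 0.0042 -0.0011 -0.2683]
frame err (x,y) 1.0803427881414827 0.11879325229817596 [-0.38998093 -0.29395897  1.20828419] [-0.10554203 -0.01484343  0.01363201] 0.05801724984874427 2.1
```

View pics/wrist2.png

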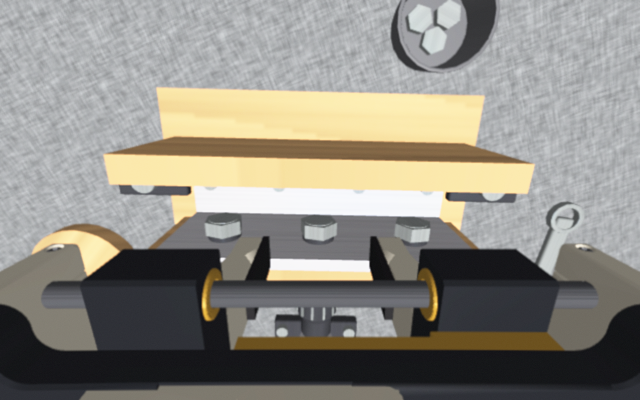

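The fingers (inner faces at columns ~262 and ~378) straddle the middle head at (319,228). I'll continue down and correct the small yaw error.

send_rows([
  [0.34,[0.004,-0.001,-0.06],[0,0,-0.0037]],
  [0.34,[0,0,-0.06],[0,0,0]],
  [0.34,[0,0,0],[0,0,0]],
])

```text
clock: 2.45
tool_pos: [0.5863, 0.0765, 0.0993]
orientation: [179.6, -0.3, 68.8]
force: [0.3, 0.1, 1.0]
opening: 0.0578
```

```bash
python3 goal.py
```

```text
rotvec units [-0.00037  0.00133 -0.00108]
d mm [ -2.91709588  -1.12463718 -42.29817017] units [-0.0117 -0.0045 -0.1692]
frame err (x,y) -2.29833680098324 -2.1194706460650377 [0.25470702 0.07569528 0.98412673] [-0.03148574  0.02553775 -0.00864611] 0.057812829029919174 2.45
```

send_rows([
  [0.34,[-0.012,-0.0045,0],[-0.0004,0.0013,-0.001]],
  [0.34,[0,0,0],[0,0,0]],
])

```text
clock: 2.65
tool_pos: [0.5845, 0.0757, 0.1021]
orientation: [179.9, -0.1, 68.5]
force: [0.2, -1.2, -0.5]
opening: 0.0582
```

```bash
python3 goal.py; python3 -c "
from h import *
for i in range(3):
  snapshot('wrist'); print(sensors.get_obs()['tool_pos'],sensors.get_obs()['orientation'])"
```

```text
rotvec units [-6.0e-05  4.2e-04 -4.2e-04]
d mm [ -1.06854753  -0.34871689 -45.09529205] units [-0.0043 -0.0014 -0.1804]
frame err (x,y) -0.8651728032212797 -0.7175693046665574 [ 0.16964354 -1.17677934 -0.5365193 ] [-0.00964349 -0.14283151  0.0297723 ] 0.058210176989648525 2.65
[0.58489854 0.0759071  0.10235692] [ 1.79818797e+02 -1.11954977e-01  6.85677407e+01]
[0.58481907 0.07591006 0.1021415 ] [ 1.79823754e+02 -1.14240574e-01  6.85550760e+01]
[0.5846348 0.075846  0.1018581] [ 1.79841763e+02 -1.04653207e-01  6.85412086e+01]
```

send_rows([
  [0.34,[-0.004,-0.001,-0.035],[0,0.0003,-0.0004]],
  [0.34,[0,0,-0.035],[0,0,0]],
  [0.34,[0,0,-0.035],[0,0,0]],
  [0.34,[0,0,-0.02],[0,0,0]],
  [0.34,[0,0,0],[0,0,0]],
])

```text
clock: 3.3
tool_pos: [0.5832, 0.0754, 0.0679]
orientation: [180.0, -0.1, 68.4]
force: [-0.1, 0.0, -0.0]
opening: 0.0576
```

```bash
python3 goal.py
```

```text
rotvec units [-1.2e-04  1.8e-04  1.0e-05]
d mm [  0.15466669  -0.02171031 -10.85760467] units [ 0.0006 -0.0001 -0.0434]
frame err (x,y) 0.15180065207013416 0.03674656501828649 [-0.10116887  0.01354118 -0.0468982 ] [-0.05523964 -0.11463393  0.02293579] 0.05763321546635535 3.3
```

send_rows([
  [0.34,[0,0,-0.025],[0,0,0]],
  [0.34,[0,0,-0.015],[0,0,0]],
  [0.34,[0,0,0],[0,0,0]],
])

```text
clock: 3.6
tool_pos: [0.5832, 0.0754, 0.0566]
orientation: [180.0, -0.0, 68.4]
force: [-0.5, -0.2, -0.1]
opening: 0.058
```

```bash
python3 goal.py;python3 - <<'E'
from h import *
s=snapshot('wrist');cv2.imwrite('pics/wrist3.png',s['color'])
s=snapshot('side');cv2.imwrite('pics/side3.png',cv2.resize(s['color'][120:320,200:420],None,fx=3,fy=3,interpolation=cv2.INTER_CUBIC))
E
```

```text
rotvec units [-5.e-05  8.e-05 -1.e-05]
d mm [0.18908921 0.01555944 0.40688619] units [0.0008 0.0001 0.0016]
frame err (x,y) 0.17008772098021455 0.08407090182180645 [-0.47962643 -0.18995348 -0.08143122] [-0.04626747 -0.06480981  0.05169228] 0.05802356977117728 3.6
```

View pics/wrist3.png

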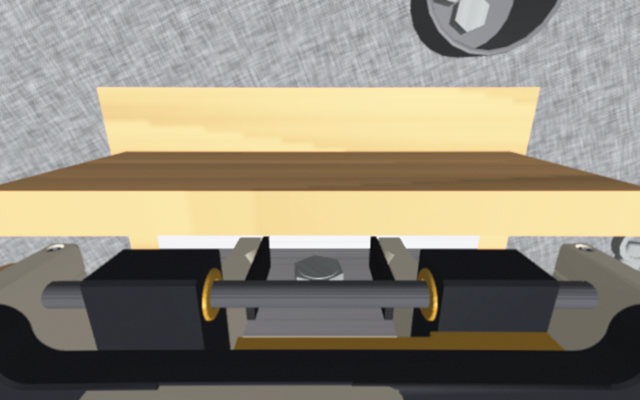

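View pics/side3.png

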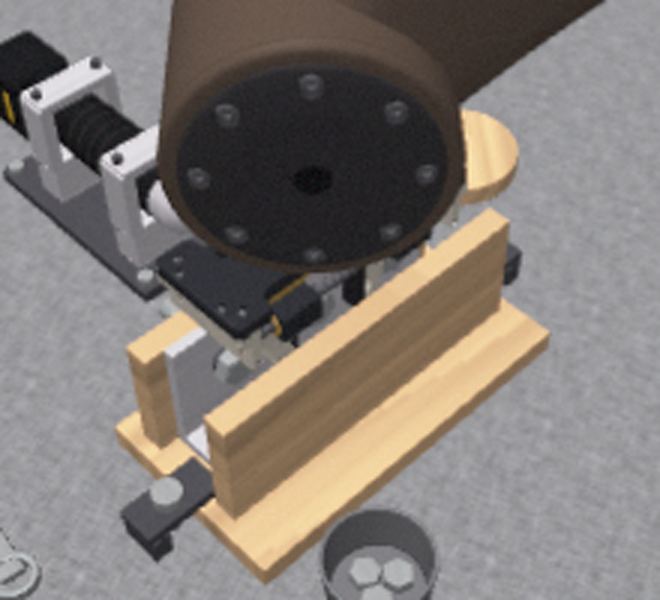

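The head at (319,268) is centred between the pads, so I'll close the fingers.

send_rows([
  [1.0,[0,0,0],[0,0,0]],
  [1.0,[0,0,0],[0,0,0]],
  [1.0,[0,0,0],[0,0,0]],
  [1.0,[0,0,0],[0,0,0]],
  [1.0,[0,0,0],[0,0,0]],
])

```text
clock: 4.2
tool_pos: [0.5834, 0.0745, 0.0583]
orientation: [179.9, 0.0, 68.4]
force: [1.9, -4.9, 3.1]
opening: 0.0242
```

```bash
python3 goal.py
```

```text
rotvec units [ 1.2e-04  1.7e-04 -8.0e-05]
d mm [ 0.03705428  0.88851201 -1.30579869] units [ 0.0001  0.0036 -0.0052]
frame err (x,y) -0.2926082007379358 0.839778151851665 [ 1.86684503 -4.87882755  3.1237839 ] [-1.70712204 -0.4352543  -0.02852745] 0.02418485536564313 4.2
```

Opening is 24.2 mm, so the pads sit on the flats, and side force is small. I'll hold and watch for drift.

send_rows([
  [1.0,[0,0,0],[0,0,0]],
  [1.0,[0,0,0],[0,0,0]],
  [1.0,[0,0,0],[0,0,0]],
  [1.0,[0,0,0],[0,0,0]],
  [1.0,[0,0,0],[0,0,0]],
  [1.0,[0,0,0],[0,0,0]],
  [1.0,[0,0,0],[0,0,0]],
  [1.0,[0,0,0],[0,0,0]],
  [1.0,[0,0,0],[0,0,0]],
  [1.0,[0,0,0],[0,0,0]],
])

```text
clock: 5.2
tool_pos: [0.5834, 0.0744, 0.0584]
orientation: [179.9, 0.0, 68.4]
force: [-0.0, -1.0, -0.2]
opening: 0.024
```

```bash
python3 goal.py; python3 - <<'E'
from h import *
import time
for i in range(3):
    s=snapshot('scene');cv2.imwrite(f'pics/sc4_{i}.png',cv2.resize(s['color'][180:270,220:380],None,fx=5,fy=5,interpolation=cv2.INTER_CUBIC))
s=snapshot('wrist');cv2.imwrite('pics/wrist4.png',s['color'])
E
```

```text
rotvec units [ 1.3e-04  2.0e-04 -9.0e-05]
d mm [-0.04216331  1.00827654 -1.3689389 ] units [-0.0002  0.004  -0.0055]
frame err (x,y) -0.4103500373152914 0.9219752136700774 [-0.01612303 -1.01404021 -0.23480357] [-0.42699463 -0.10877854 -0.01456187] 0.023977975499026197 5.2
```

View pics/wrist4.png

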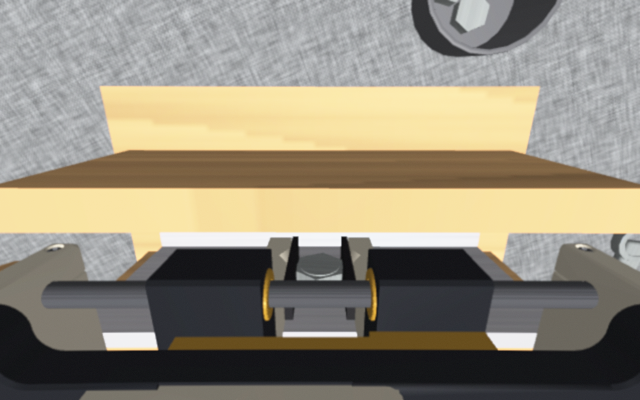

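View pics/sc4_0.png

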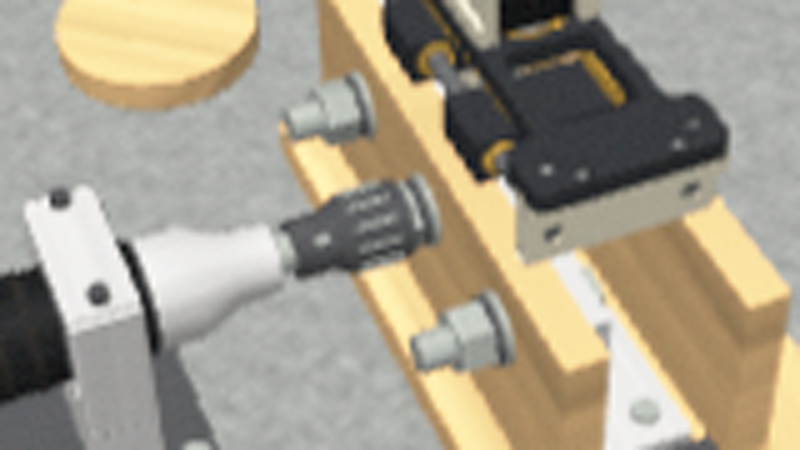

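View pics/sc4_2.png

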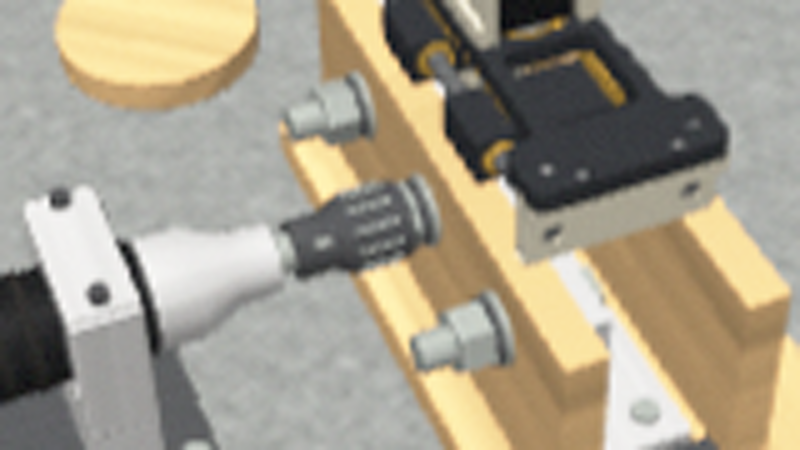

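The head at (319,265) is held on its flats with a corner up, and the socket's marks are still moving. I'll keep holding.

send_rows([
  [1.0,[0,0,0],[0,0,0]],
  [1.0,[0,0,0],[0,0,0]],
  [1.0,[0,0,0],[0,0,0]],
  [1.0,[0,0,0],[0,0,0]],
  [1.0,[0,0,0],[0,0,0]],
  [1.0,[0,0,0],[0,0,0]],
  [1.0,[0,0,0],[0,0,0]],
  [1.0,[0,0,0],[0,0,0]],
  [1.0,[0,0,0],[0,0,0]],
  [1.0,[0,0,0],[0,0,0]],
  [1.0,[0,0,0],[0,0,0]],
  [1.0,[0,0,0],[0,0,0]],
])

```text
clock: 6.6
tool_pos: [0.5834, 0.0744, 0.0584]
orientation: [179.9, 0.0, 68.4]
force: [0.7, -0.4, 0.1]
opening: 0.0242
```

send_rows([
  [1.0,[0,0,0],[0,0,0]],
  [1.0,[0,0,0],[0,0,0]],
  [1.0,[0,0,0],[0,0,0]],
  [1.0,[0,0,0],[0,0,0]],
  [1.0,[0,0,0],[0,0,0]],
  [1.0,[0,0,0],[0,0,0]],
  [1.0,[0,0,0],[0,0,0]],
  [1.0,[0,0,0],[0,0,0]],
  [1.0,[0,0,0],[0,0,0]],
  [1.0,[0,0,0],[0,0,0]],
  [1.0,[0,0,0],[0,0,0]],
  [1.0,[0,0,0],[0,0,0]],
])

```text
clock: 7.8
tool_pos: [0.5834, 0.0744, 0.0583]
orientation: [179.9, 0.0, 68.4]
force: [0.5, -1.4, 0.2]
opening: 0.024
```

send_rows([
  [1.0,[0,0,0],[0,0,0]],
  [1.0,[0,0,0],[0,0,0]],
  [1.0,[0,0,0],[0,0,0]],
  [1.0,[0,0,0],[0,0,0]],
  [1.0,[0,0,0],[0,0,0]],
  [1.0,[0,0,0],[0,0,0]],
  [1.0,[0,0,0],[0,0,0]],
  [1.0,[0,0,0],[0,0,0]],
  [1.0,[0,0,0],[0,0,0]],
  [1.0,[0,0,0],[0,0,0]],
  [1.0,[0,0,0],[0,0,0]],
  [1.0,[0,0,0],[0,0,0]],
])

```text
clock: 9.0
tool_pos: [0.5834, 0.0744, 0.0583]
orientation: [179.9, 0.0, 68.4]
force: [-0.0, 0.1, -0.7]
opening: 0.0239
```

send_rows([
  [1.0,[0,0,0],[0,0,0]],
  [1.0,[0,0,0],[0,0,0]],
  [1.0,[0,0,0],[0,0,0]],
  [1.0,[0,0,0],[0,0,0]],
  [1.0,[0,0,0],[0,0,0]],
  [1.0,[0,0,0],[0,0,0]],
  [1.0,[0,0,0],[0,0,0]],
  [1.0,[0,0,0],[0,0,0]],
  [1.0,[0,0,0],[0,0,0]],
  [1.0,[0,0,0],[0,0,0]],
  [1.0,[0,0,0],[0,0,0]],
  [1.0,[0,0,0],[0,0,0]],
])

```text
clock: 10.2
tool_pos: [0.5834, 0.0744, 0.0584]
orientation: [179.9, 0.0, 68.4]
force: [0.4, -1.3, 0.1]
opening: 0.0237
```

send_rows([
  [1.0,[0,0,0],[0,0,0]],
  [1.0,[0,0,0],[0,0,0]],
  [1.0,[0,0,0],[0,0,0]],
  [1.0,[0,0,0],[0,0,0]],
  [1.0,[0,0,0],[0,0,0]],
  [1.0,[0,0,0],[0,0,0]],
  [1.0,[0,0,0],[0,0,0]],
  [1.0,[0,0,0],[0,0,0]],
  [1.0,[0,0,0],[0,0,0]],
  [1.0,[0,0,0],[0,0,0]],
  [1.0,[0,0,0],[0,0,0]],
  [1.0,[0,0,0],[0,0,0]],
])

```text
clock: 11.4
tool_pos: [0.5834, 0.0744, 0.0583]
orientation: [179.9, 0.0, 68.4]
force: [-0.5, -0.7, -0.9]
opening: 0.0238
```

send_rows([
  [1.0,[0,0,0],[0,0,0]],
  [1.0,[0,0,0],[0,0,0]],
  [1.0,[0,0,0],[0,0,0]],
  [1.0,[0,0,0],[0,0,0]],
  [1.0,[0,0,0],[0,0,0]],
  [1.0,[0,0,0],[0,0,0]],
  [1.0,[0,0,0],[0,0,0]],
  [1.0,[0,0,0],[0,0,0]],
  [1.0,[0,0,0],[0,0,0]],
  [1.0,[0,0,0],[0,0,0]],
  [1.0,[0,0,0],[0,0,0]],
  [1.0,[0,0,0],[0,0,0]],
])

```text
clock: 12.6
tool_pos: [0.5834, 0.0744, 0.0583]
orientation: [179.9, 0.0, 68.4]
force: [0.3, -0.2, -0.7]
opening: 0.0239
```

```bash
cat > chk.py <<'E'
import sys
from h import *
A=[]
for i in range(9):
    A.append(snapshot('scene')['color'])
f=lambda a:a[205:240,255:310].astype(float)
print('socket diff vs first',[round(np.abs(f(a)-f(A[0])).mean(),2) for a in A])
g=lambda a:a[300:330,255:310].astype(float)
print('bench diff',[round(np.abs(g(a)-g(A[0])).mean(),2) for a in A])
for i in(0,8): cv2.imwrite(f'pics/{sys.argv[1]}_{i}.png',cv2.resize(A[i][180:270,220:380],None,fx=5,fy=5,interpolation=cv2.INTER_CUBIC))
s=snapshot('wrist');cv2.imwrite(f'pics/{sys.argv[1]}_w.png',s['color'])
E
python3 goal.py; python3 chk.py c5
```

```text
rotvec units [ 0.00015  0.00017 -0.00012]
d mm [ 6.47234779e-04  1.00452412e+00 -1.33378985e+00] units [ 0.      0.004  -0.0053]
frame err (x,y) -0.3691635298922503 0.9342447744491004 [ 0.34124385 -0.16433525 -0.67462571] [-0.45453987 -0.07975089  0.04519513] 0.023920631823959617 12.6
socket diff vs first [np.float64(0.0), np.float64(1.3), np.float64(1.29), np.float64(1.3), np.float64(1.35), np.float64(1.31), np.float64(1.29), np.float64(1.3), np.float64(1.28)]
bench diff [np.float64(0.0), np.float64(1.33), np.float64(1.35), np.float64(1.36), np.float64(1.32), np.float64(1.34), np.float64(1.32), np.float64(1.34), np.float64(1.31)]
```

View pics/c5_0.png

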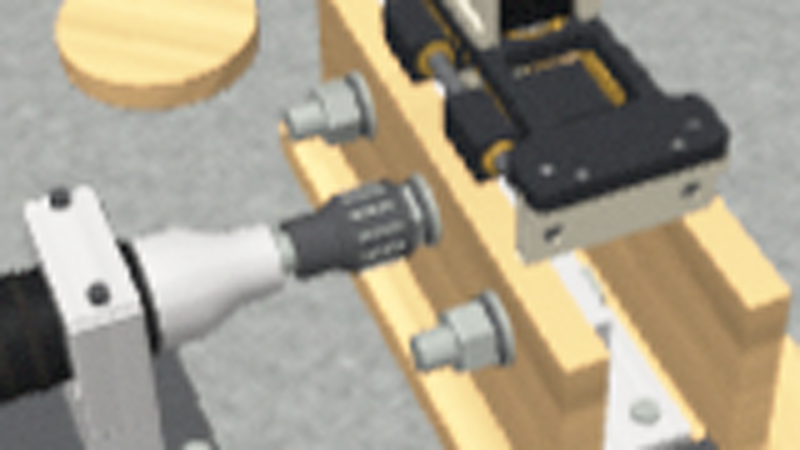

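View pics/c5_8.png

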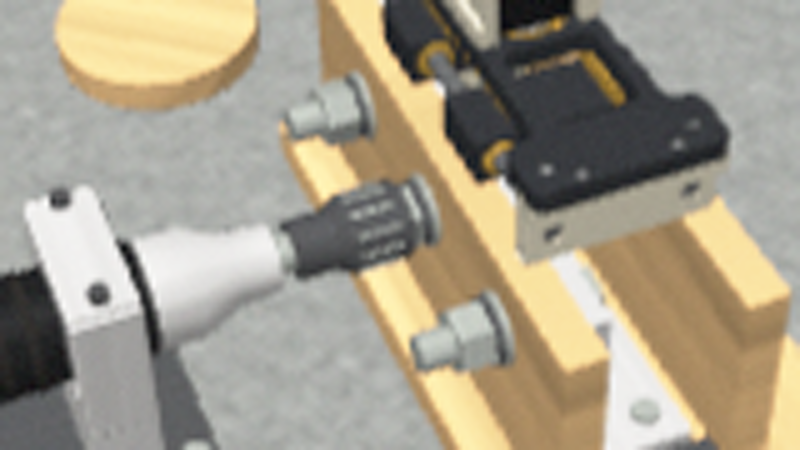

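View pics/c5_w.png

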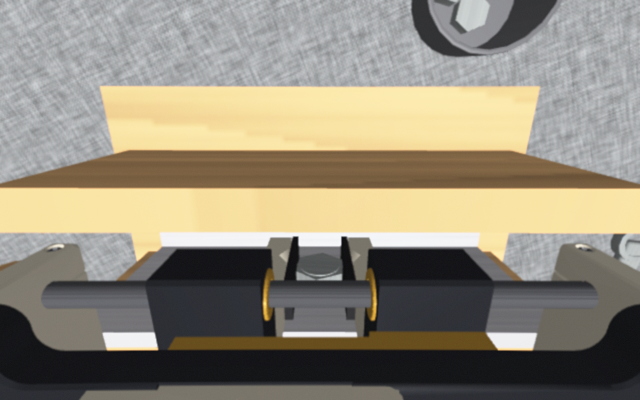

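The socket now differs between pictures only by noise, and the head is still gripped. I'll hold another second to confirm.

send_rows([
  [1.0,[0,0,0],[0,0,0]],
  [1.0,[0,0,0],[0,0,0]],
  [1.0,[0,0,0],[0,0,0]],
  [1.0,[0,0,0],[0,0,0]],
  [1.0,[0,0,0],[0,0,0]],
  [1.0,[0,0,0],[0,0,0]],
  [1.0,[0,0,0],[0,0,0]],
  [1.0,[0,0,0],[0,0,0]],
  [1.0,[0,0,0],[0,0,0]],
  [1.0,[0,0,0],[0,0,0]],
])

```text
clock: 14.1
tool_pos: [0.5834, 0.0744, 0.0584]
orientation: [179.9, 0.0, 68.4]
force: [-0.4, -0.6, 0.3]
opening: 0.0239
```

```bash
python3 - <<'E'
from h import *
s=snapshot('scene')['color']
c=cv2.resize(s[180:270,220:380],None,fx=5,fy=5,interpolation=cv2.INTER_CUBIC)
b=(slice(125,300),slice(175,450))
for n in('c5_0','c5_8','sc4_0','sc4_2'): print(n,np.abs(c[b].astype(float)-cv2.imread(f'pics/{n}.png')[b]).mean())
print(np.abs(cv2.imread('pics/sc4_0.png')[b].astype(float)-cv2.imread('pics/sc4_2.png')[b]).mean())
o=sensors.get_obs();print(o['clock'],o['opening'],o['force'],o['moment'])
E
```

```text
c5_0 1.1215030303030302
c5_8 1.1329246753246753
sc4_0 4.1842701298701295
sc4_2 3.7807861471861473
2.5337281385281387
14.15 0.02368478731280382 [-0.24548831 -0.53890628  0.71155174] [-0.41280618 -0.07657651  0.04908648]
```

The socket hasn't moved over the last 1.5 s (difference 1.1, noise level). While it was turning, the same check gave 2.5 to 4.2. Handing in.

```bash
python3 -c "
from h import *
print(order.close_job())"
```

```text
the job is handed in; nothing more can be done
None
```

The runner's socket has stopped turning, and the gripper is still holding the head of the loose bolt, which was the middle one of the row. I lowered the open fingers into the gap on either side of that head, closed on its flats, and held for about 10 s. The job was handed in at 14.15 s.

- **Grip:** the fingers read 23.7 to 24.2 mm open on the 24 mm head for the whole hold. The tool drifted less than 0.2 mm, and the measured force stayed under about 2 N, after a 6 N peak on closing.
- **Socket:** pictures taken 1.5 s apart at the end differed only by camera noise (1.1 against 2.5 to 4.2 while it was turning). I could not read the nut's turn directly. At about 0.8 rad/s, the hold was long enough for it to reach 6.28 rad.
- **Disagreements:** the bracket position from the last wrist picture and the other two cameras agreed to about 1 mm. The first wrist fit was about 5 mm off along the row because the gripper hid part of the view, so I dropped it. On closing, the tool settled about 1 mm sideways and 1.5 mm up, onto the head.
- **Bystanders:** I did not touch the spanner, disc or tub.

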